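Scoop washed golf balls into the box under its cantilever tray

ROBOT

A 6-joint arm with a two-finger parallel gripper is mounted at the origin on the work surface. World frame = base frame: x ahead of the robot, y to its left, z up, the work surface at z = 0. Lengths are in mm, angles in degrees, forces in N, time in s.
With the tool pointing down it reaches from about 350 to 850 mm from the base axis. Payload 8.1 kg.
Tool frame: the origin (TCP) lies at the very end of the fingers, on their centre line; the grasp point (between the pads) lies 19 mm behind it; z points along the fingers, y is the line along which they close (so a half turn about z gives the same grasp; the last joint's range is limited). The gripper opens to 85 mm and grips with 20 to 120 N. Pads are 22 mm wide; open, the fingers measure 114 mm over their backs; the gripper's body (76 mm by 85 mm) begins 54 mm behind the grasp point. The pads swing forward as they close: fully open they stand 13 mm farther back than shut.
Start: joints at [61.226, 7.471, 85.268, -0, 87.261, -4.893], TCP at [242.882, 548.647, 231.292] pointing down, gripper open.
Joint ranges: [-169.43, 169.43], [-51.17, 129.36], [1.28, 143.12], [-76.62, 256.62], [0, 156.53], [-152.29, 152.29]. Speed limits (degrees/s): [136.94, 136.94, 159.86, 180, 180, 180].

INTERFACE

Orientations are given as [roll, pitch, yaw] about the fixed x, y, z axes, in that order (R = Rz(yaw) Ry(pitch) Rx(roll)).
In Python, from bench import sense, eyes, job, models gives the robot as it stands. The module is installed in compiled form; this text tells all that it offers.
- The arm moves only by the tool apply_moves, never from a script. Its argument "rows" is a list of rows, each a list of 6 numbers: the shift along the tool's x, y, z in mm, then the turn, a rotation vector about the tool's x, y, z in rad. In form: [[dx, dy, dz, rx, ry, rz], ...]. A call has exactly 5 rows; each row shifts and turns the commanded pose from where the row before left it, along the tool's axes as they then stand; what a row does not reach is not made up. A row lasts 1/8 s, in which the tool goes at most 62.5 mm and 10.7 degrees, less where a joint would pass 70% of its speed; a pose out of reach is approached as far as the arm can. A call is refused whole if a number of a shift passes 62.5 or a number of a turn 0.188, either way. A call with a gripper value outside its range is refused whole. "fingers" is the finger opening in mm, from 0 to 85.4, set as the call begins (left out, the last holds). The fingers move at their own pace and stop on an object; "grip_force" is the grip in N (left out, the last holds). Time passes only in rows, so rows that do not move let the fingers close, or fill a call up. It gives the time, the measured TCP pose, the force, the opening and the grip force at its end, in the units of the state.
- sense(): the state, without advancing time (a new reading comes with each control period).
- eyes.snapshot(name): name is "scene" or "top" or "wrist"; returns (picture, depth): 420x560x3 uint8, red, green, blue; 420x560 float32, mm along the optical axis (not along the pixel's ray), 0 where there is no reading.
- eyes.get_calibration(name): a dict with "intrinsics" (3x3 intrinsics, pixels), "R" (3x3) and "t" (3): a world point X has camera coordinates R X + t; the wrist camera has in their place "mount" (4x4, takes a point from camera to tool coordinates, whose origin is the TCP and whose axes are the flange's). Camera axes: x right, y down, z forward; pixel columns grow to the right and rows downward; lengths in mm; the calibration is good to about 2 mm. The wrist camera is an equidistant fisheye: a pixel r from the principal point sees the ray r / f radians off the axis. A picture is of the moment at which its call begins: read the wrist's pose just before it. get_calibration takes no time and is no camera call.
- job.hand_in(): hands the job in; it is judged then, once.
Trained networks look in the newest picture that a camera, given by its name, has taken for a name from the list of things; names that differ only in an ending like _2 or _b are one class to them, and where a whole thing is asked for, a point or a joint stands for the part that bears it (a point fixed in the world has none). Each returns a list of dicts, best first, with "confidence" (0 to 1); they miss things now and then, are a little off and sometimes report something else, mostly with a low value. They report only what shows in the picture. A call takes as long as a camera call. They do not tell look-alikes from the thing itself.
- models.boxes_of(name, camera): "xyz" ([x, y, z] in mm, in world coordinates, good to about 4 mm: the middle of the surface that is visible of it).
- models.cut_out(name, camera): "pixels" (420x560 bool, what is visible of it).
- models.place_of(name, camera): "xyz" ([x, y, z] in mm, in world coordinates, good to about 4 mm: a listed point, or the origin of a listed thing).
The state is a dict: "time": time; "joint_pos": joint angles; "qd": joint speeds; "joint_efforts": joint torques, N m; "tool_pos": TCP position; "tcp_rot": TCP orientation; "ft_force": force on the tool from outside, world axes, zero at the start; "wrist_torque": the same for the moment, N m; "finger_gap": finger opening in mm; "grip_force": force on a finger pad.
Only numpy, scipy, OpenCV 4.12 (cv2) and the standard library are available. Lean on these libraries where they do the work, as an engineer would, in place of code of your own. Each camera call takes 0.05 s, during which the arm holds its last target. There are 200 camera calls.

TASK

First swing the wooden box's cantilever top tray fully up and out. Then, with the steel scoop, take the washed golf balls out of the sloping drain tray and tip all four into the box's compartment, keeping the gripper's fingers off the balls. Stand the scoop back flat on the bench and swing the tray fully down over the box again, without disturbing the spray bottle, jug or nail brush.

Things in the scene. Friction and masses are not known exactly. Their poses are not given: they have to be found in the camera images.
- caddy: Fixed lidless wooden box, 180 (its x) x 150 (its y) x 85 mm high, walls and floor 6 mm: the ball compartment. Origin: centre of its underside, z up. A cantilever top tray of the same 180 x 150 mm outline, 40 mm deep, covers it.
- tray_arm (a joint): Swing q of the cantilever tray, rad: 0 closed over the box; 2.094 = fully up and out at its stop, beside the box on its +y side. The tray (0.35 kg) stays level on 110 mm links: from closed its centre shifts in box y by 110 mm x (sin(q-1.222)+0.940) and in z by 110 mm x (cos(q-1.222)-0.342), at last 188 out, 33 up. It rests at either end; between, it sinks slowly to the nearer one.
- tray_bar (a point): Middle of the tray's steel grip bar, moving with the tray: a level bar 16 mm in diameter, 150 mm long along the box's x, over the middle of the tray, 150 mm above the bench when closed (65 mm over the tray's underside, 25 mm over its rim). Free below except for three thin sticks (5 mm) near the tray's +y edge.
- drainer: Fixed grey plastic drain tray, 250 (its x) x 132 (its y) x 70 mm high, walls 6 mm (inside width 120), open at its -x end. Origin: centre of its underside, z up. Its flat floor slopes down to +x at 0.12 rad: floor height = 8 mm + 0.1206 x (119 mm - x), so 8 mm at the inside of the far end wall (x = 119 mm), 37 mm at the open end. The balls lie against the far wall.
- scoop: Loose steel scoop, about 0.3 kg, pan 130 (its x) x 106 (its y) mm, 2.5 mm thick, open at the front lip (+x end), side walls 45 mm high (22 mm from x = 15 to 50 mm, none beyond), back wall 55 mm high at the -x end, all 3 mm thick. Origin: centre of the pan's underside, z up. It stands flat on the bench.
- scoop_grip (a point): Middle of the scoop's wooden handle: a level bar along the scoop's x, 60 long x 22 wide x 24 mm high, over the rear of the pan at (-45, 0, 105) mm of the scoop's frame, carried by a post on the back wall (from z = 40 mm, x = -68 to -58 mm). Free at both sides and above.
- scoop_lip (a point): Middle of the scoop's front lip at the underside: (65, 0, 0) mm of the scoop's frame.
- scoop_pan (a point): Point 24 mm above the middle of the scoop's pan: (0, 0, 24) mm of the scoop's frame.
- spray: Bystander: glass spray bottle with black head, 72 mm in diameter, 199 mm tall, origin at the centre of its underside.
- jug: Bystander: green plastic watering jug, empty, upright, 112 mm in diameter, 168 mm tall, spout along its +x to 115 mm, handle along -x to 91 mm, origin at the centre of its underside.
- brush: Bystander: bamboo nail brush, 100 x 42 x 34 mm, bristles down, origin at the centre of its underside.
- ball0: White golf ball, 42.6 mm in diameter, 46 g, slick and free to roll; one of four alike, starts in the drain tray. Origin at its centre.
- ball1: White golf ball, 42.6 mm in diameter, 46 g, slick and free to roll; one of four alike, starts in the drain tray. Origin at its centre.
- ball2: White golf ball, 42.6 mm in diameter, 46 g, slick and free to roll; one of four alike, starts in the drain tray. Origin at its centre.
- ball3: White golf ball, 42.6 mm in diameter, 46 g, slick and free to roll; one of four alike, starts in the drain tray. Origin at its centre.
There are look-alikes about, which are no part of the job. Leave any orange look-alike of the scoop alone.

How it is judged:
By the outcome, as a careful person would: the job done as asked, in the order asked, and still so for the second after the job is handed in, with the robot touching nothing.
It also fails if it takes over 72 s, if anything falls off the work surface, if the arm or the gripper's body presses on something with over 40 N, if the wrist force passes 120 N, or if a joint passes its speed limit or range.

## Working session

There is one attempt and no reset: what is moved stays moved. The work goes in short steps, Python scripts to look and compute and a tool call to move; the robot and the scene stay as the last step left them, time stands still between calls to the robot, and variables do not carry over. Pictures are saved under pics/ and viewed, at most 10 in all, crops included, and the job is handed in when it is done.

Besides the shell and the picture viewer there is one more tool, called after "Call:" as a command line: name --pt "numbers of a row" for each row, then --argument value for the rest. apply_moves: Moves the arm, as the interface text tells. Its arguments: {"type":"object","properties":{"rows":{"type":"array"},"fingers":{"type":"number"},"grip_force":{"type":"number"}},"required":["rows"]}

```bash
mkdir -p pics; cat > h.py <<'E'
import numpy as np, cv2
from bench import sense, eyes, job, models
np.set_printoptions(precision=1,suppress=True)
def find(cam,names,f=models.place_of):
    for n in names:
        print(cam,n,[(np.round(d['xyz'],0).tolist(),round(float(d['confidence']),2)) for d in f(n,cam)[:6]])
def world(cam,pix,depth):
    c=eyes.get_calibration(cam);K=np.array(c['intrinsics']);u,v=pix
    z=depth[v,u];p=np.linalg.inv(K)@[u,v,1]*z
    return np.array(c['R']).T@(p-np.array(c['t']))
E
python3 - <<'E'
from h import *
s=sense();print(s)
a={}
for c in ('scene','top'):
    p,d=eyes.snapshot(c);a[c]=p;np.save(f'pics/{c}0.npy',d);cv2.imwrite(f'pics/{c}0.png',p[:,:,::-1])
    k=eyes.get_calibration(c);print(c,k['intrinsics'],-np.array(k['R']).T@np.array(k['t']))
find('top',['caddy','tray_bar','drainer','scoop','scoop_grip','scoop_lip','scoop_pan','spray','jug','brush','ball0'])
find('scene',['caddy','tray_bar','drainer','scoop','scoop_grip','scoop_lip','ball0'])
print(sense()['time'])
E
```

```text
{'time': 0.0, 'joint_pos': array([61.2,  7.5, 85.3,  0. , 87.3, -4.9]), 'qd': array([-0. ,  0.1,  0. ,  0. ,  0.1, -0. ]), 'joint_efforts': array([ -0. , -56.9, -50.1,  -0. ,   0. ,  -0. ]), 'tool_pos': array([242.6, 548.2, 230.2]), 'tcp_rot': array([-179.9,   -0. ,  156.1]), 'ft_force': array([-0.2,  1.1,  0.5]), 'wrist_torque': array([-0., -0.,  0.]), 'grip_force': 0.0, 'finger_gap': 85.74907546985364}
scene [[412.6   0.  286.9]
 [  0.  412.6 218. ]
 [  0.    0.    1. ]] [  972.6 -1025.9   936.1]
top [[476.5   0.  276.6]
 [  0.  476.5 208.1]
 [  0.    0.    1. ]] [ 420.3 -165.7 1301.1]
top caddy [([550.0, 173.0, -1.0], 0.71)]
top tray_bar [([547.0, 171.0, 153.0], 0.89)]
top drainer [([524.0, -292.0, 1.0], 0.74)]
top scoop [([279.0, -263.0, 2.0], 0.95), ([481.0, -56.0, 1.0], 0.94), ([774.0, -188.0, 1.0], 0.94), ([262.0, 226.0, -3.0], 0.85), ([248.0, -483.0, -4.0], 0.72)]
top scoop_grip [([434.0, -55.0, 105.0], 0.88), ([229.0, -523.0, 104.0], 0.85), ([814.0, -169.0, 100.0], 0.8), ([319.0, -281.0, 105.0], 0.68), ([213.0, 229.0, 105.0], 0.61)]
top scoop_lip [([214.0, -240.0, -4.0], 0.9
[... 782 characters left out ...]
coop [([771.0, -185.0, 0.0], 0.94), ([252.0, -482.0, 2.0], 0.8), ([274.0, -268.0, 3.0], 0.65), ([265.0, 227.0, 3.0], 0.61), ([483.0, -56.0, -5.0], 0.58)]
scene scoop_grip [([318.0, -278.0, 100.0], 0.81), ([438.0, -54.0, 102.0], 0.77), ([818.0, -170.0, 105.0], 0.77), ([212.0, 224.0, 107.0], 0.7), ([236.0, -524.0, 108.0], 0.64)]
scene scoop_lip [([546.0, -57.0, -4.0], 0.87), ([715.0, -210.0, -1.0], 0.76), ([323.0, 227.0, -2.0], 0.76), ([219.0, -237.0, -0.0], 0.75), ([272.0, -417.0, -4.0], 0.66), ([623.0, -316.0, 32.0], 0.33)]
scene ball0 [([438.0, -55.0, 104.0], 0.75), ([621.0, -316.0, 31.0], 0.58), ([581.0, -264.0, 34.0], 0.51), ([577.0, -328.0, 38.0], 0.51), ([619.0, -266.0, 33.0], 0.4)]
1.0
```

View pics/top0.png

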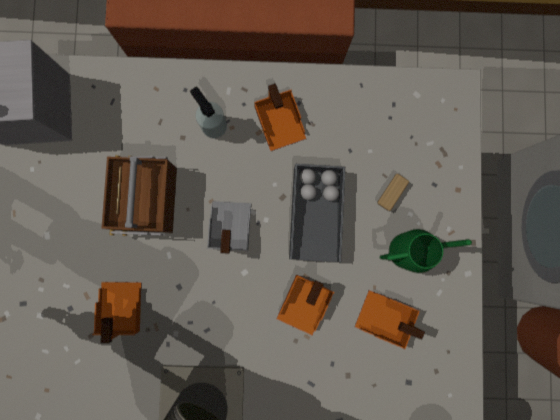

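View pics/scene0.png

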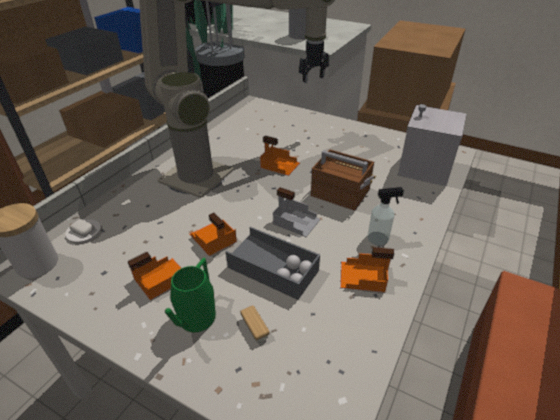

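The top view shows the steel scoop at px (229,225), handle toward −x. The drainer is at (318,213) with four balls at its top end (308–331, 177–193). The box is at (140,194) with its bar, and the sticks are on +y. The orange scoops are decoys. Next I get yaws from the saved depth.

```bash
python3 - <<'E'
from h import *
def cloud(cam):
    d=np.load(f'pics/{cam}0.npy');c=eyes.get_calibration(cam);K=np.array(c['intrinsics'])
    v,u=np.mgrid[0:420,0:560];p=np.stack([u,v,np.ones_like(u)],-1)@np.linalg.inv(K).T*d[...,None]
    w=(p-np.array(c['t']))@np.array(c['R']);m=d>0
    return w[m]
def sel(w,x,y,z):
    return w[(w[:,0]>x[0])&(w[:,0]<x[1])&(w[:,1]>y[0])&(w[:,1]<y[1])&(w[:,2]>z[0])&(w[:,2]<z[1])]
def rect(n,w):
    r=cv2.minAreaRect(w[:,:2].astype(np.float32));print(n,len(w),[np.round(a,1) for a in r],'mean',w.mean(0),'zmax',np.percentile(w[:,2],[5,50,95]))
for cam in ('top','scene'):
    w=cloud(cam);print(cam,'bench z',np.median(sel(w,(300,400),(0,80),(-20,20))[:,2]))
    b=sel(w,(440,660),(120,220),(140,170));rect('bar',b)
    rect('caddyrim',sel(w,(420,680),(60,290),(117,135)))
    rect('drain',sel(w,(350,700),(-380,-210),(60,80)))
    rect('drainall',sel(w,(350,700),(-380,-210),(15,80)))
    rect('scoopall',sel(w,(390,590),(-130,0),(8,60)))
    rect('scoophandle',sel(w,(390,590),(-130,0),(100,130)))
    rect('spray',sel(w,(640,800),(-50,80),(30,220)))
E
```

```text
top bench z -0.029512733441066592
bar 503 [array([550.6, 169.6]), array([ 17.3, 170.3]), np.float64(89.2)] mean [549.5 168.6 156. ] zmax [149.5 156.4 160.7]
caddyrim 694 [array([550.7, 170.5]), array([152.8, 180.8]), np.float64(89.0)] mean [550.2 171.  124.1] zmax [118.5 124.3 128.5]
drain 649 [array([ 523.3, -290.3]), array([132.6, 250.5]), np.float64(88.3)] mean [ 547.  -293.    68.7] zmax [61.8 69.2 73.4]
drainall 4588 [array([ 498.9, -289.6]), array([132.6, 299.5]), np.float64(88.3)] mean [ 516.7 -292.2   37.7] zmax [17.7 33.1 70.3]
scoopall 232 [array([480.1, -58.4]), array([106.4, 128. ]), np.float64(88.7)] mean [466.3 -50.   32.7] zmax [ 8.4 36.7 55.8]
scoophandle 225 [array([439.2, -57.9]), array([22. , 58.3]), np.float64(88.6)] mean [438.9 -58.3 116.4] zmax [111.4 116.9 120.8]
spray 979 [array([762.3,  -4.4]), array([79.2, 69.1]), np.float64(6.4)] mean [751.3  -6.1 136.2] zmax [ 48.9 124.7 200.9]
scene bench z -0.9001132212575256
bar 231 [array([547.6, 167.7]), array([ 21. , 170.9]), np.float64(88.1)] mean [552.1 165.4 152.4] zmax [143.6 153.7 158.7]
caddyrim 339 [array([548. , 169.6]), array([183. , 158.8]), np.float64(0.0)] mean [553.2 161.7 122.8] zmax [117.8 122.8 128.5]
drain 639 [array([ 521. , -290.6]), array([138.1, 251.6]), np.float64(88.8)] mean [ 543.9 -296.5   66.9] zmax [60.6 67.6 71.3]
drainall 3643 [array([ 498.1, -290.5]), array([138.2, 297.8]), np.float64(89.0)] mean [ 525.5 -291.5   41.6] zmax [19.3 38.6 69.3]
scoopall 548 [array([479.1, -58.7]), array([114.4, 131.7]), np.float64(89.5)] mean [454.9 -60.3  28.3] zmax [10.5 27.1 51.3]
scoophandle 140 [array([437.3, -60.4]), array([62.3, 27.8]), np.float64(0.4)] mean [438.6 -62.5 111.7] zmax [100.7 113.9 118.4]
spray 1035 [array([766.4,  -9.6]), array([86.9, 60.8]), np.float64(22.9)] mean [762.8 -19.1 120.7] zmax [ 40.8 117.1 197.9]
```

Call:
apply_moves --pt "0 0 0 0 0 -0.132" --pt "0 0 0 0 0 -0.132" --pt "0 0 0 0 0 -0.132" --pt "-31 -37 0 0 0 0" --pt "-35 -41 0 0 0 0" --fingers 60 --grip_force 60

```text
time: 1.62
tool_pos: [307.4, 468.8, 231.2]
tcp_rot: [180.0, 0.0, 178.9]
ft_force: [0.1, 0.9, 1.1]
finger_gap: 59.8
grip_force: 0.0
```

Call:
apply_moves --pt "-35 -41 4 0 0 0" --pt "-35 -41 4 0 0 0" --pt "-35 -42 4 0 0 0" --pt "-35 -42 4 0 0 0" --pt "-35 -42 4 0 0 0"

```text
time: 2.25
tool_pos: [478.9, 256.2, 211.5]
tcp_rot: [180.0, 0.0, 178.8]
ft_force: [1.1, 0.0, 0.5]
finger_gap: 59.8
grip_force: 0.0
```

Call:
apply_moves --pt "-35 -42 4 0 0 0" --pt "-35 -42 4 0 0 0" --pt "0 0 0 0 0 0" --pt "0 0 0 0 0 0" --pt "0 0 0 0 0 0"

```text
time: 2.88
tool_pos: [545.6, 173.4, 203.5]
tcp_rot: [180.0, 0.0, 178.9]
ft_force: [0.0, 0.1, -0.7]
finger_gap: 60.0
grip_force: 0.0
```

```bash
cat >> h.py <<'E'
from scipy.spatial.transform import Rotation as Rn
def togo(xyz,rpy=(180,0,178.8)):
    s=sense();R=Rn.from_euler('xyz',s['tcp_rot'],degrees=True);T=Rn.from_euler('xyz',rpy,degrees=True)
    print('t',round(s['time'],2),'tcp',s['tool_pos'],s['tcp_rot'],'F',s['ft_force'],'gap',round(s['finger_gap'],1),'j',s['joint_pos'])
    print('shift(tool)',R.inv().apply(np.array(xyz)-s['tool_pos']),'turn',np.round((R.inv()*T).as_rotvec(),3))
E
python3 -c "
from h import *
eyes.snapshot('wrist')
find('wrist',['tray_bar','caddy'])
togo((550,169.8,131))
"
```

```text
wrist tray_bar [([552.0, 171.0, 157.0], 0.84), ([482.0, -58.0, -3.0], 0.65)]
wrist caddy [([546.0, 173.0, 4.0], 0.65)]
t 3.02 tcp [545.7 173.3 203.5] [180.    0.  178.9] F [0.1 0.1 0. ] gap 59.7 j [ 12.5   4.   91.9   0.   84.1 -76.4]
shift(tool) [-4.4 -3.5 72.5] turn [0. 0. 0.]
```

Call:
apply_moves --pt "-4 -3 18 0 0 0" --pt "0 0 18 0 0 0" --pt "0 0 18 0 0 0" --pt "0 0 18 0 0 0" --pt "0 0 0 0 0 0"

```text
time: 3.65
tool_pos: [548.4, 168.8, 128.6]
tcp_rot: [-179.9, -0.2, 178.8]
ft_force: [0.0, -0.1, -0.5]
finger_gap: 59.7
grip_force: 0.0
```

Call:
apply_moves --pt "0 0 0 0 0 0" --pt "0 0 0 0 0 0" --pt "0 0 0 0 0 0" --pt "0 0 0 0 0 0" --pt "0 0 0 0 0 0" --fingers 0 --grip_force 60

```text
time: 4.28
tool_pos: [550.8, 171.6, 132.8]
tcp_rot: [179.8, 0.1, 178.9]
ft_force: [0.4, 10.0, 0.0]
finger_gap: 14.4
grip_force: 58.4
```

```bash
python3 -c "
from h import *
togo((550,169.8,131))
q=np.linspace(0,2.094,16)
y=110*(np.sin(q-1.222)+.94);z=110*(np.cos(q-1.222)-.342)
print(np.c_[np.diff(y),-np.diff(z)].tolist())
"
```

```text
t 4.28 tcp [550.8 171.6 132.8] [179.8   0.1 178.9] F [ 0.4 10.   0. ] gap 14.4 j [ 12.1   7.6  95.6   0.2  76.6 -76.8]
shift(tool) [ 0.8 -1.8  1.8] turn [0. 0. 0.]
[[6.236814685162523, -14.018779332792459], [8.126812621848856, -13.01456676220712], [9.858690972596651, -11.757135863186647], [11.398753391684785, -10.270951879652756], [12.717035606112702, -8.584930797126411], [13.787888416422419, -6.731876737944084], [14.590476741156237, -4.747843706817562], [15.109184995275982, -2.671434104954642], [15.333920915285418, -0.5430476612236959], [15.260311919673057, 1.5959046064450462], [14.889790184182246, 3.7038061058347154], [14.229564776638568, 5.739644384980181], [13.292481393494654, 7.663809092232604], [12.096772427131896, 9.438862656314576], [10.665702226743775, 11.030268691605812]]
```

Call:
apply_moves --pt "0 7 -14 0 0 0" --pt "0 8 -13 0 0 0" --pt "0 10 -12 0 0 0" --pt "0 11 -10 0 0 0" --pt "0 13 -9 0 0 0"

```text
time: 4.9
tool_pos: [551.3, 218.5, 189.7]
tcp_rot: [-180.0, 0.0, 178.8]
ft_force: [5.0, 1.5, -9.1]
finger_gap: 14.4
grip_force: 58.8
```

```bash
python3 -c "
from h import *
togo((550,220,190))
"
```

```text
t 4.9 tcp [551.3 218.5 189.7] [-180.     0.   178.8] F [ 5.   1.5 -9.1] gap 14.4 j [ 16.7   7.7  89.4  -0.   82.9 -72.1]
shift(tool) [ 1.3  1.5 -0.3] turn [-0.  0. -0.]
```

Call:
apply_moves --pt "0 14 -7 0 0 0" --pt "0 14 -5 0 0 0" --pt "0 15 -3 0 0 0" --pt "0 15 -1 0 0 0" --pt "0 15 2 0 0 0"

```text
time: 5.52
tool_pos: [552.6, 292.4, 203.9]
tcp_rot: [180.0, 0.0, 178.8]
ft_force: [-0.0, -2.0, -1.3]
finger_gap: 14.1
grip_force: 59.7
```

Call:
apply_moves --pt "0 15 4 0 0 0" --pt "0 14 6 0 0 0" --pt "0 13 8 0 0 0" --pt "0 12 9 0 0 0" --pt "0 11 11 0 0 0"

```text
time: 6.15
tool_pos: [553.8, 359.1, 166.1]
tcp_rot: [179.8, 0.1, 178.9]
ft_force: [-1.9, 4.9, 1.6]
finger_gap: 14.0
grip_force: 59.9
```

Call:
apply_moves --pt "0 1 2 0 0 0" --pt "0 1 2 0 0 0" --pt "0 0 0 0 0 0" --pt "0 0 0 0 0 0" --pt "0 0 0 0 0 0"

```text
time: 6.78
tool_pos: [554.3, 359.6, 165.3]
tcp_rot: [179.9, 0.1, 178.8]
ft_force: [-10.0, -2.7, 21.4]
finger_gap: 14.1
grip_force: 62.0
```

```bash
python3 -c "
from h import *
togo((550,358.5,165.5))
eyes.snapshot('top');find('top',['tray_bar','caddy'])
"
```

```text
t 6.78 tcp [554.3 359.6 165.3] [179.9   0.1 178.8] F [-10.   -2.7  21.4] gap 14.1 j [ 28.5  18.7  79.3   0.   81.8 -60.3]
shift(tool) [ 4.3 -1.2 -0.2] turn [0. 0. 0.]
top tray_bar [([551.0, 361.0, 183.0], 0.93)]
top caddy [([548.0, 173.0, -2.0], 0.56)]
```

Call:
apply_moves --pt "0 0 -1 0 0 0" --pt "0 0 0 0 0 0" --pt "0 0 0 0 0 0" --pt "0 0 -10 0 0 0" --pt "0 0 -30 0 0 0" --fingers 60

```text
time: 7.55
tool_pos: [552.8, 357.5, 200.6]
tcp_rot: [-179.9, -0.2, 178.8]
ft_force: [-0.0, -0.3, 1.4]
finger_gap: 60.0
grip_force: 0.0
```

Call:
apply_moves --pt "0 0 -35 0 0 0" --pt "13 -49 0 0 0 0" --pt "14 -53 0 0 0 0" --pt "14 -53 0 0 0 0" --pt "14 -53 0 0 0 0"

```text
time: 8.18
tool_pos: [494.2, 149.9, 238.1]
tcp_rot: [180.0, 0.1, 178.8]
ft_force: [0.5, -0.9, 1.3]
finger_gap: 60.2
grip_force: 0.0
```

Call:
apply_moves --pt "14 -53 10 0 0 0" --pt "14 -53 20 0 0 0" --pt "14 -53 20 0 0 0" --pt "13 -50 20 0 0 0" --pt "0 0 0 0 0 0"

```text
time: 8.8
tool_pos: [433.6, -59.2, 166.2]
tcp_rot: [-180.0, -0.1, 178.5]
ft_force: [0.3, -0.7, 0.2]
finger_gap: 60.3
grip_force: 0.0
```

```bash
python3 -c "
from h import *
p,d=eyes.snapshot('wrist');cv2.imwrite('pics/w1.png',p[:,:,::-1])
togo((436.5,-57,86))
find('wrist',['scoop_grip','scoop','scoop_lip'])
p,d=eyes.snapshot('top');find('top',['scoop_grip','scoop','tray_bar']);cv2.imwrite('pics/t1.png',p[:,:,::-1])
"
```

```text
t 8.85 tcp [434.8 -57.7 167.3] [180.   -0.  178.6] F [-0.4  1.1 -0.2] gap 60.0 j [ -14.3  -16.2  114.5    0.    81.8 -102.9]
shift(tool) [-1.8  0.7 81.3] turn [ 0. -0. -0.]
wrist scoop_grip [([436.0, -57.0, 106.0], 0.8)]
wrist scoop [([280.0, -265.0, -0.0], 0.93), ([262.0, 225.0, -5.0], 0.8), ([483.0, -61.0, -4.0], 0.73)]
wrist scoop_lip [([548.0, -60.0, -1.0], 0.77), ([710.0, -206.0, -2.0], 0.69), ([324.0, 227.0, -2.0], 0.56)]
top scoop_grip [([231.0, -523.0, 104.0], 0.79), ([618.0, -319.0, 30.0], 0.74), ([815.0, -169.0, 100.0], 0.69), ([214.0, 228.0, 104.0], 0.6), ([316.0, -283.0, 106.0], 0.57)]
top scoop [([260.0, 228.0, -3.0], 0.86), ([774.0, -184.0, 0.0], 0.85), ([277.0, -265.0, -0.0], 0.74), ([480.0, -57.0, 0.0], 0.65)]
top tray_bar [([552.0, 358.0, 189.0], 0.68)]
```

View pics/w1.png

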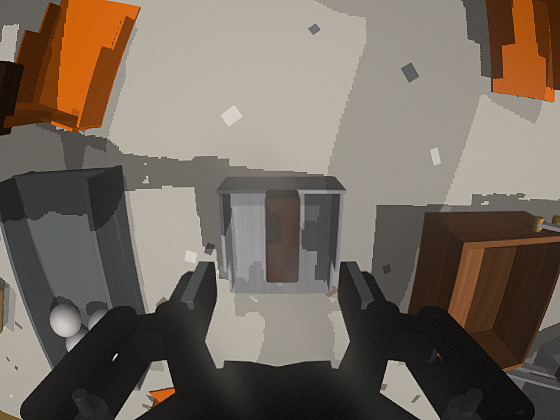

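Call:
apply_moves --pt "-1.5 0.5 20 0 0 0.003" --pt "0 0 22 0 0 0" --pt "0 0 22 0 0 0" --pt "0 0 20 0 0 0" --pt "0 0 0 0 0 0"

```text
time: 9.82
tool_pos: [435.6, -55.1, 81.9]
tcp_rot: [180.0, -0.2, 178.7]
ft_force: [-0.5, -0.2, -0.9]
finger_gap: 60.3
grip_force: 0.0
```

Call:
apply_moves --pt "0 0 0 0 0 0" --pt "0 0 0 0 0 0" --pt "0 0 0 0 0 0" --pt "0 0 0 0 0 0" --pt "0 0 0 0 0 0" --fingers 0 --grip_force 110

```text
time: 10.45
tool_pos: [437.8, -56.1, 84.7]
tcp_rot: [-180.0, 0.1, 178.6]
ft_force: [-1.0, 2.4, 7.2]
finger_gap: 20.6
grip_force: 108.7
```

```bash
python3 -c "
from h import *
togo((436.5,-57,83))
"
```

```text
t 10.45 tcp [437.8 -56.1  84.7] [-180.     0.1  178.6] F [-1.   2.4  7.2] gap 20.6 j [ -14.   -10.8  118.9    0.    71.7 -102.6]
shift(tool) [ 1.3 -1.   1.7] turn [-0.  0. -0.]
```

Call:
apply_moves --pt "0 0 -10 0 0 0" --pt "0 0 -30 0 0 0" --pt "0 0 -40 0 0 0" --pt "0 0 -40 0 0 0" --pt "-1 -28 0 0 0 0"

```text
time: 11.08
tool_pos: [439.3, -83.9, 207.9]
tcp_rot: [-179.9, 0.4, 178.8]
ft_force: [0.8, -0.6, -3.9]
finger_gap: 20.4
grip_force: 108.1
```

Call:
apply_moves --pt "-3 -50 0 0 0 0" --pt "-3 -50 0 0 0 0" --pt "-3 -50 0 0 0 0" --pt "-3 -44 0 0 0 0" --pt "0 -10 0 0 0.03 0"

```text
time: 11.7
tool_pos: [443.3, -290.9, 203.4]
tcp_rot: [-180.0, -1.8, 178.4]
ft_force: [-0.0, 1.0, -3.7]
finger_gap: 20.3
grip_force: 108.7
```

Call:
apply_moves --pt "0 0 0 0 0.03 0" --pt "0 0 0 0 0.03 0" --pt "0 0 0 0 0.03 0" --pt "0 0 0 0 0 0" --pt "0 0 0 0 0 0"

```text
time: 12.32
tool_pos: [444.5, -287.9, 203.3]
tcp_rot: [180.0, -6.9, 178.7]
ft_force: [-0.8, -0.4, -3.6]
finger_gap: 20.7
grip_force: 108.6
```

```bash
python3 -c "
from h import *
p,d=eyes.snapshot('wrist');cv2.imwrite('pics/w2.png',p[:,:,::-1])
togo((445,-288.3,119),(180,6.9,178.6))
find('wrist',['scoop_lip','scoop_grip','scoop_pan','drainer','ball0'])
p,d=eyes.snapshot('scene');cv2.imwrite('pics/s2.png',cv2.resize(p[150:350,180:400,::-1],None,fx=2.5,fy=2.5))
find('scene',['scoop_lip','scoop_grip','drainer','ball0'])
"
```

```text
t 12.38 tcp [ 444.4 -288.   203.3] [-180.    -6.9  178.7] F [ 0.4 -0.5 -3.1] gap 20.9 j [ -35.8    3.3   92.9   -3.9   89.5 -124.2]
shift(tool) [-10.7  -0.3  83.7] turn [-0.  -0.2  0. ]
wrist scoop_lip [([218.0, -237.0, 3.0], 0.9), ([274.0, -421.0, 0.0], 0.61), ([618.0, -322.0, 35.0], 0.5)]
wrist scoop_grip [([448.0, -287.0, 225.0], 0.97), ([315.0, -281.0, 105.0], 0.66), ([231.0, -524.0, 99.0], 0.55)]
wrist scoop_pan [([249.0, -476.0, 27.0], 0.89), ([276.0, -265.0, 22.0], 0.86)]
wrist drainer []
wrist ball0 [([620.0, -260.0, 33.0], 0.71), ([618.0, -321.0, 33.0], 0.66), ([580.0, -265.0, 38.0], 0.49)]
scene scoop_lip [([543.0, -289.0, 103.0], 0.94), ([714.0, -211.0, -0.0], 0.89), ([270.0, -415.0, -6.0], 0.8), ([218.0, -241.0, 3.0], 0.76)]
scene scoop_grip [([213.0, 220.0, 104.0], 0.97), ([450.0, -286.0, 221.0], 0.92), ([236.0, -521.0, 102.0], 0.83), ([317.0, -281.0, 106.0], 0.79)]
scene drainer [([516.0, -288.0, 1.0], 0.62)]
scene ball0 [([576.0, -327.0, 41.0], 0.61), ([620.0, -318.0, 34.0], 0.59), ([578.0, -264.0, 35.0], 0.5), ([622.0, -265.0, 32.0], 0.44)]
```

View pics/w2.png

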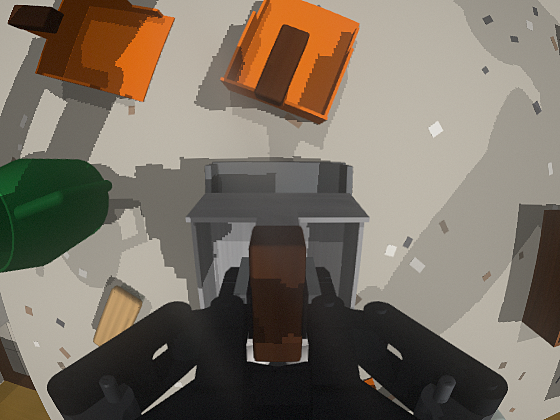

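Call:
apply_moves --pt "-2 0 16 0 0 0" --pt "-2 0 16 0 0 0" --pt "-2 0 16 0 0 0" --pt "-2 0 16 0 0 0" --pt "-2 0 14 0 0 0"

```text
time: 13.5
tool_pos: [444.6, -288.1, 123.2]
tcp_rot: [180.0, -6.9, 178.6]
ft_force: [-0.3, 0.0, -3.9]
finger_gap: 21.0
grip_force: 108.8
```

Call:
apply_moves --pt "0 0 2 0 0 0" --pt "0 0 0 0 0 0" --pt "0 0 1 0 0 0" --pt "0 0 1 0 0 0" --pt "0 0 0 0 0 0"

```text
time: 14.12
tool_pos: [444.5, -288.3, 120.9]
tcp_rot: [-180.0, -6.9, 178.6]
ft_force: [-0.5, -0.5, -2.8]
finger_gap: 20.6
grip_force: 108.6
```

```bash
python3 -c "
from h import *
p,d=eyes.snapshot('wrist');cv2.imwrite('pics/w3.png',p[:,:,::-1])
togo((445,-288.3,119),(180,-6.9,178.6))
p,d=eyes.snapshot('scene');cv2.imwrite('pics/s3.png',cv2.resize(p[150:350,180:400,::-1],None,fx=2.5,fy=2.5))
"
```

```text
t 14.18 tcp [ 444.5 -288.3  120.9] [-180.    -6.9  178.6] F [ 0.1  0.  -3.3] gap 20.5 j [ -35.8    7.1   97.7   -3.9   80.8 -123.6]
shift(tool) [-0.7  0.   1.8] turn [-0.  0.  0.]
```

View pics/w3.png

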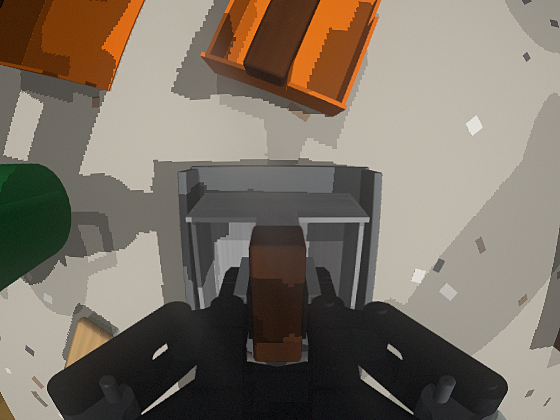

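Call:
apply_moves --pt "0 0 1 0 0 0" --pt "0 0 1 0 0 0" --pt "0 0 1 0 0 0" --pt "0 0 0 0 0 0" --pt "0 0 0 0 0 0"

```text
time: 14.85
tool_pos: [444.1, -288.2, 117.7]
tcp_rot: [180.0, -6.9, 178.6]
ft_force: [0.4, -0.7, -2.4]
finger_gap: 20.6
grip_force: 108.6
```

Call:
apply_moves --pt "0 0 1 0 0 0" --pt "0 0 1 0 0 0" --pt "0 0 0 0 0 0" --pt "0 0 0 0 0 0" --pt "0 0 0 0 0 0"

```text
time: 15.48
tool_pos: [444.5, -288.7, 117.1]
tcp_rot: [-179.9, -6.8, 178.6]
ft_force: [-0.6, 1.3, 3.8]
finger_gap: 20.2
grip_force: 109.9
```

Call:
apply_moves --pt "-8 0 0 0 0 0" --pt "-8 0 0 0 0 0" --pt "-8 0 0 0 0 0" --pt "-8 0 0 0 0 0" --pt "-8 0 0 0 0 0"

```text
time: 16.1
tool_pos: [484.5, -289.9, 112.3]
tcp_rot: [-179.9, -6.8, 178.6]
ft_force: [-1.6, -0.5, 7.6]
finger_gap: 20.7
grip_force: 110.1
```

Call:
apply_moves --pt "-6 0 0 0 0 0" --pt "-6 0 0 0 0 0" --pt "-6 0 0 0 0 0" --pt "-6 0 0 0 0 0" --pt "-6 0 0 0 0 0"

```text
time: 16.73
tool_pos: [514.0, -290.6, 108.7]
tcp_rot: [-179.9, -6.8, 178.6]
ft_force: [-3.1, 0.3, 6.9]
finger_gap: 20.5
grip_force: 110.0
```

```bash
python3 -c "
from h import *
togo((541,-290.9,106),(180,-6.9,178.6))
p,d=eyes.snapshot('scene');cv2.imwrite('pics/s4.png',cv2.resize(p[150:350,180:400,::-1],None,fx=2.5,fy=2.5))
find('scene',['ball0','scoop_lip','scoop_grip'])
eyes.snapshot('top');find('top',['ball0','scoop_lip','scoop_grip'])
"
```

```text
t 16.73 tcp [ 514.  -290.6  108.7] [-179.9   -6.8  178.6] F [-3.1  0.3  6.9] gap 20.5 j [ -32.3   16.9   87.9   -3.6   81.1 -120.1]
shift(tool) [-27.1   0.3  -0.5] turn [-0.  0.  0.]
scene ball0 [([582.0, -322.0, 39.0], 0.64), ([622.0, -294.0, 34.0], 0.56), ([587.0, -276.0, 37.0], 0.47), ([619.0, -256.0, 32.0], 0.39)]
scene scoop_lip [([271.0, -418.0, -2.0], 0.78), ([218.0, -239.0, -3.0], 0.59), ([717.0, -211.0, -1.0], 0.56), ([326.0, 229.0, 1.0], 0.47)]
scene scoop_grip [([319.0, -283.0, 104.0], 0.97), ([519.0, -291.0, 126.0], 0.78), ([816.0, -170.0, 105.0], 0.75), ([235.0, -523.0, 105.0], 0.69)]
top ball0 [([586.0, -270.0, 40.0], 0.58)]
top scoop_lip [([216.0, -239.0, -2.0], 0.8), ([322.0, 234.0, -3.0], 0.75), ([714.0, -209.0, 1.0], 0.55)]
top scoop_grip [([211.0, 231.0, 106.0], 0.95), ([816.0, -169.0, 100.0], 0.78), ([228.0, -520.0, 105.0], 0.78), ([316.0, -280.0, 105.0], 0.75), ([512.0, -286.0, 128.0], 0.73)]
```

View pics/s4.png

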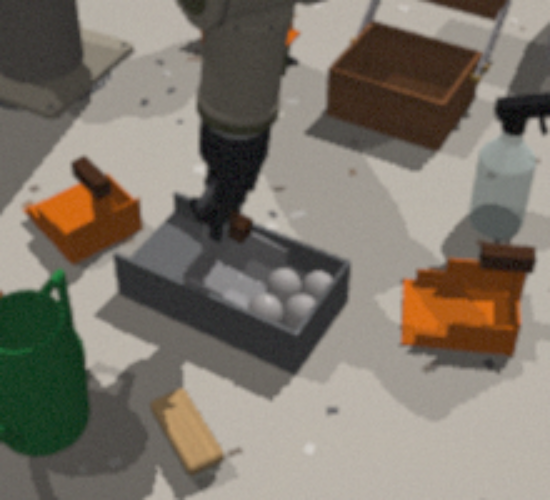

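Call:
apply_moves --pt "-4 0 0 0 0 0" --pt "-4 0 0 0 0 0" --pt "-4 0 0 0 0 0" --pt "-3 0 0 0 0 0" --pt "-3 0 0 0 0 0"

```text
time: 17.75
tool_pos: [531.6, -290.9, 106.6]
tcp_rot: [-179.9, -6.8, 178.6]
ft_force: [-3.8, 0.3, 9.5]
finger_gap: 20.4
grip_force: 110.4
```

Call:
apply_moves --pt "-3 0 0 0 0 0" --pt "-2 0 0 0 0 0" --pt "-2 0 0 0 0 0" --pt "-1 0 0 0 0 0" --pt "0 0 0 0 0 0"

```text
time: 18.38
tool_pos: [539.5, -291.1, 105.6]
tcp_rot: [-179.9, -6.8, 178.6]
ft_force: [-2.4, -0.5, 9.1]
finger_gap: 20.5
grip_force: 110.4
```

```bash
python3 -c "
from h import *
togo((541,-290.9,106),(180,-6.9,178.6))
p,d=eyes.snapshot('scene')
find('scene',['ball0','scoop_grip'])
q,d=eyes.snapshot('top');find('top',['ball0','scoop_grip'])
a=cv2.resize(p[220:310,215:335,::-1],(600,450));b=cv2.resize(q[150:270,280:360,::-1],(300,450))
cv2.imwrite('pics/s5.png',cv2.resize(np.hstack([a,b]),(800,400)))
"
```

```text
t 18.38 tcp [ 539.5 -291.1  105.6] [-179.9   -6.8  178.6] F [-2.4 -0.5  9.1] gap 20.5 j [ -31.1   20.4   83.9   -3.5   81.6 -119. ]
shift(tool) [-1.4  0.2 -0.6] turn [-0.  0.  0.]
scene ball0 [([621.0, -265.0, 32.0], 0.58), ([581.0, -320.0, 38.0], 0.57), ([619.0, -301.0, 34.0], 0.55), ([581.0, -279.0, 37.0], 0.43)]
scene scoop_grip [([819.0, -173.0, 105.0], 0.92), ([544.0, -291.0, 121.0], 0.63), ([318.0, -282.0, 103.0], 0.6)]
top ball0 [([621.0, -265.0, 31.0], 0.44), ([583.0, -278.0, 36.0], 0.39)]
top scoop_grip [([815.0, -170.0, 99.0], 0.93), ([213.0, 226.0, 106.0], 0.84), ([319.0, -284.0, 103.0], 0.75), ([540.0, -290.0, 128.0], 0.66), ([229.0, -524.0, 104.0], 0.61), ([547.0, 174.0, -5.0], 0.39)]
```

View pics/s5.png

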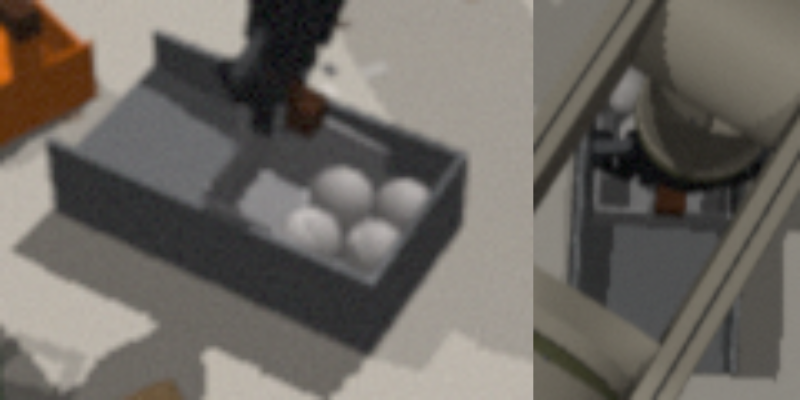

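Call:
apply_moves --pt "-2 0 0 0 0 0" --pt "-1 0 0 0 0 0" --pt "0 0 0 0 0 0" --pt "2.5 0 -0.7 0 -0.03 0" --pt "4.7 0 -1.4 0 -0.05 0"

```text
time: 19.3
tool_pos: [535.3, -290.8, 107.2]
tcp_rot: [-180.0, -2.2, 178.6]
ft_force: [-1.7, 0.1, 4.6]
finger_gap: 20.6
grip_force: 109.9
```

Call:
apply_moves --pt "4.7 0 -1.4 0 -0.05 0" --pt "4.7 0 -1.4 0 -0.05 0" --pt "4.7 0 -1.4 0 -0.05 0" --pt "4.7 0 -1.4 0 -0.05 0" --pt "0 0 0 0 0 0"

```text
time: 19.92
tool_pos: [514.9, -289.7, 110.8]
tcp_rot: [179.9, 9.1, 178.6]
ft_force: [0.2, 0.6, -5.4]
finger_gap: 20.7
grip_force: 108.6
```

```bash
python3 -c "
from h import *
togo((541,-290.9,106),(180,6.9,178.6))
p,d=eyes.snapshot('scene')
find('scene',['ball0','scoop_grip','scoop_lip'])
a=cv2.resize(p[220:310,215:335,::-1],(800,600))
cv2.imwrite('pics/s6.png',a)
"
```

```text
t 19.93 tcp [ 514.9 -289.7  110.8] [179.9   9.1 178.6] F [ 0.2  0.6 -5.4] gap 20.7 j [ -37.7    3.9  102.5    5.9   66.4 -128.3]
shift(tool) [-25.   -0.6   8.9] turn [ 0.  0. -0.]
scene ball0 [([535.0, -277.0, 47.0], 0.5), ([572.0, -300.0, 54.0], 0.49), ([557.0, 357.0, 182.0], 0.45), ([530.0, -320.0, 52.0], 0.38)]
scene scoop_grip [([819.0, -170.0, 107.0], 0.96), ([236.0, -522.0, 104.0], 0.85), ([213.0, 222.0, 104.0], 0.76), ([514.0, -287.0, 128.0], 0.66), ([316.0, -280.0, 104.0], 0.63)]
scene scoop_lip [([219.0, -239.0, 1.0], 0.97), ([639.0, -293.0, 41.0], 0.87), ([717.0, -207.0, -2.0], 0.67), ([326.0, 229.0, -0.0], 0.61), ([269.0, -416.0, -6.0], 0.59), ([760.0, -0.0, -1.0], 0.31)]
```

View pics/s6.png

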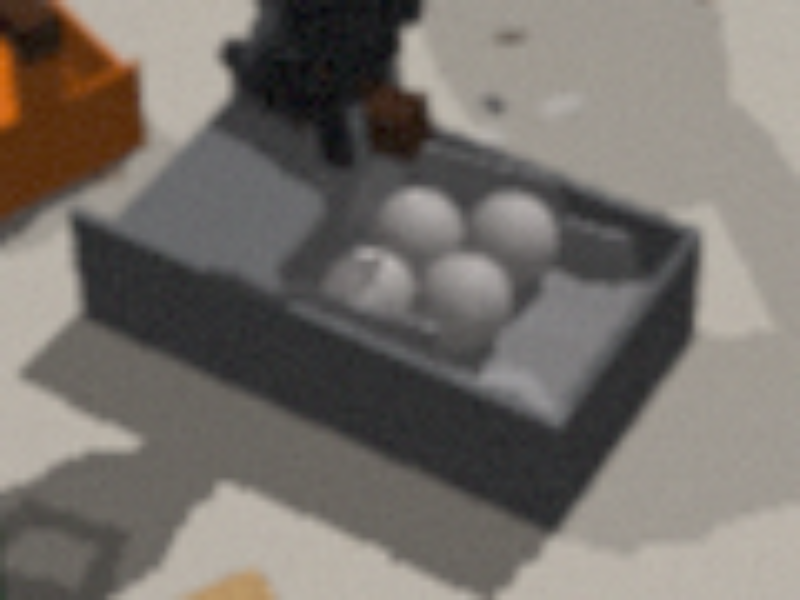

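The picture shows all four balls (at 372,285; 420,225; 468,290; 512,228) rolled back inside the scoop, so I'm lifting it.

Call:
apply_moves --pt "2 0 -12 0 -0.05 0" --pt "1 0 -18 0 -0.05 0" --pt "-6 0 -24 0 0 0" --pt "-7 0 -28 0 0 0" --pt "-7 0 -28 0 0 0"

```text
time: 20.75
tool_pos: [506.2, -289.4, 223.2]
tcp_rot: [180.0, 14.8, 178.6]
ft_force: [0.5, -0.7, -5.4]
finger_gap: 20.5
grip_force: 108.6
```

Call:
apply_moves --pt "-4 0 -14 0 0 0" --pt "0 8 0 0 0 0" --pt "0 0 0 0 0 0" --pt "0 0 0 0 0 0" --pt "0 0 0 0 0 0"

```text
time: 21.38
tool_pos: [506.5, -281.5, 236.5]
tcp_rot: [180.0, 14.8, 178.6]
ft_force: [-0.0, -0.3, -5.6]
finger_gap: 20.3
grip_force: 108.6
```

```bash
python3 -c "
from h import *
togo((413,171,232),(180,15,178.6))
c=eyes.get_calibration('scene');K=np.array(c['intrinsics'])
p,d=eyes.snapshot('scene')
find('scene',['ball0','scoop_lip'])
def cl(c,d):
    K=np.array(c['intrinsics']);v,u=np.mgrid[0:420,0:560]
    w=(np.stack([u,v,np.ones_like(u)],-1)@np.linalg.inv(K).T*d[...,None]-np.array(c['t']))@np.array(c['R']);return w[d>0]
for n in ('scene','top'):
    if n=='top': p,d=eyes.snapshot('top')
    w=cl(eyes.get_calibration(n),d)
    for x0,x1 in((440,476),(624,665)):
        m=(w[:,0]>x0)&(w[:,0]<x1)&(w[:,1]>90)&(w[:,1]<285)&(w[:,2]>92)&(w[:,2]<220)
        q=w[m];print(n,x0,len(q));print(q[np.argsort(q[:,1])][::max(1,len(q)//8)])
"
```

```text
t 21.38 tcp [ 506.5 -281.5  236.5] [180.   14.8 178.6] F [-0.  -0.3 -5.6] gap 20.3 j [ -40.    -8.2  101.6    9.5   75.1 -130.1]
shift(tool) [102.  450.1 -21.9] turn [ 0. -0.  0.]
scene ball0 [([524.0, -310.0, 180.0], 0.66), ([565.0, -257.0, 190.0], 0.49), ([564.0, -293.0, 188.0], 0.47)]
scene scoop_lip [([712.0, -211.0, -2.0], 0.83), ([636.0, -286.0, 180.0], 0.81), ([322.0, 226.0, -3.0], 0.77), ([220.0, -241.0, 0.0], 0.63)]
scene 440 62
[[454.  227.3  93.7]
 [449.7 244.9 100.6]
 [453.2 255.  105.1]
 [453.7 262.4 110.2]
 [448.6 271.9 121.5]
 [450.1 277.  128. ]
 [452.7 281.4 122.1]
 [454.  283.2  94.9]
 [473.8 283.9 157. ]]
scene 624 77
[[647.7 230.9  98.7]
 [646.3 248.3 118.5]
 [647.3 261.1 107.3]
 [648.  273.  126.7]
 [634.6 278.  153.9]
 [631.  279.5 122.4]
 [634.3 281.3 147.9]
 [633.3 282.5 125.7]
 [629.2 283.9 123.8]]
top 440 85
[[454.6 229.2  93.4]
 [453.9 244.5  99.7]
 [453.2 253.5 109.7]
 [452.8 265.4 110.7]
 [456.5 274.8 132.4]
 [475.7 282.8 133.8]
 [467.3 283.6 155.1]
 [462.8 284.1 147. ]
 [464.7 284.7 158. ]]
top 624 142
[[634.2 125.8  92.6]
 [648.1 244.  107.2]
 [646.5 257.8 125. ]
 [646.7 267.5  97. ]
 [646.5 275.8 109.3]
 [627.8 281.  152.2]
 [625.9 281.9 136.3]
 [641.7 282.3 144.5]
 [636.1 283.4 159.9]]
```

Call:
apply_moves --pt "3 15 -1 0 0 0" --pt "7 30 -2 0 0 0" --pt "10 42 -2 0 0 0" --pt "11 48 -2 0 0 0" --pt "11 50 -2 0 0 0"

```text
time: 22.2
tool_pos: [467.5, -93.9, 235.5]
tcp_rot: [180.0, 14.9, 178.6]
ft_force: [1.2, 1.1, -4.5]
finger_gap: 20.6
grip_force: 108.6
```

Call:
apply_moves --pt "11 50 -3 0 0 0" --pt "11 50 -3 0 0 0" --pt "11 50 -2 0 0 0" --pt "11 45 -2 0 0 0" --pt "9 32 -2 0 0 0"

```text
time: 22.82
tool_pos: [418.1, 134.9, 233.5]
tcp_rot: [179.9, 14.9, 178.7]
ft_force: [-0.0, 0.8, -4.3]
finger_gap: 20.5
grip_force: 108.7
```

Call:
apply_moves --pt "5 18 -1 0 0 0" --pt "2 8 0 0 0 0" --pt "0 0 0 0 0 0" --pt "0 0 0 0 0 0" --pt "0 0 0 0 0 0"

```text
time: 23.45
tool_pos: [413.2, 157.9, 232.6]
tcp_rot: [-180.0, 14.9, 178.6]
ft_force: [-0.1, -0.1, -5.4]
finger_gap: 20.4
grip_force: 108.7
```

```bash
python3 -c "
from h import *
togo((413,160,170),(180,2,178.6))
p,d=eyes.snapshot('scene')
find('scene',['ball0','scoop_lip','caddy'])
"
```

```text
t 23.45 tcp [413.2 157.9 232.6] [-180.    14.9  178.6] F [-0.1 -0.1 -5.4] gap 20.4 j [ 18.4 -33.1 121.1  -5.1  78.  -69.7]
shift(tool) [16.4  2.1 60.4] turn [-0.   0.2 -0. ]
scene ball0 [([475.0, 183.0, 184.0], 0.63), ([438.0, 180.0, 172.0], 0.62), ([433.0, 135.0, 178.0], 0.45), ([472.0, 148.0, 187.0], 0.38)]
scene scoop_lip [([713.0, -208.0, -1.0], 0.97), ([270.0, -417.0, -3.0], 0.87), ([538.0, 153.0, 174.0], 0.82), ([221.0, -237.0, -3.0], 0.71)]
scene caddy [([546.0, 172.0, 2.0], 0.95), ([760.0, 0.0, -1.0], 0.68), ([431.0, -541.0, 2.0], 0.46)]
```

Call:
apply_moves --pt "-1.3 1.2 8.8 0 0.04 0" --pt "-1.3 1.2 8.8 0 0.04 0" --pt "-1.3 1.2 8.8 0 0.04 0" --pt "-1.3 1.2 8.8 0 0.04 0" --pt "-1.3 1.2 8.8 0 0.04 0"

```text
time: 24.28
tool_pos: [427.9, 164.2, 190.4]
tcp_rot: [180.0, 3.4, 178.6]
ft_force: [0.0, 0.1, -5.4]
finger_gap: 20.4
grip_force: 108.7
```

```bash
python3 -c "
from h import *
togo((420,166,190),(180,3.4,178.6))
s=sense();R=Rn.from_euler('xyz',s['tcp_rot'],degrees=True);print('lip',s['tool_pos']+R.apply([-109,0,84.5]))
"
```

```text
t 24.27 tcp [427.9 164.2 190.4] [180.    3.4 178.6] F [ 0.   0.1 -5.4] gap 20.4 j [ 15.4 -17.2 112.9  -1.   81.1 -73.1]
shift(tool) [ 7.9  1.6 -0.1] turn [0. 0. 0.]
lip [541.7 161.4 112.5]
```

Call:
apply_moves --pt "-6.8 0 -2.7 0 0.08 0" --pt "-7.2 0 -2.7 0 0.08 0" --pt "-7.7 0 -2.8 0 0.08 0" --pt "-8.2 0 -2.9 0 0.08 0" --pt "-8.6 0 -3.0 0 0.08 0"

```text
time: 24.9
tool_pos: [468.2, 163.2, 200.5]
tcp_rot: [180.0, -19.5, 178.6]
ft_force: [0.0, 0.4, -4.0]
finger_gap: 20.8
grip_force: 108.8
```

Call:
apply_moves --pt "-9.3 0 -9 0 0.1 0" --pt "-9.3 0 -9 0 0.1 0" --pt "-9.3 0 -9 0 0.1 0" --pt "-9.3 0 -9 0 0.1 0" --pt "0 0 0 0 0 0"

```text
time: 25.52
tool_pos: [517.1, 161.5, 209.7]
tcp_rot: [-179.9, -42.7, 178.5]
ft_force: [-0.7, 0.0, -3.8]
finger_gap: 20.4
grip_force: 108.9
```

```bash
python3 -c "
from h import *
togo((420,166,190),(180,-42,178.6))
s=sense();R=Rn.from_euler('xyz',s['tcp_rot'],degrees=True);print('lip',s['tool_pos']+R.apply([-109,0,84.5]))
p,d=eyes.snapshot('scene');cv2.imwrite('pics/s7.png',cv2.resize(p[120:240,270:410,::-1],(700,600)))
find('scene',['ball0','scoop_lip','caddy'])
eyes.snapshot('top');find('top',['ball0'])
"
```

```text
t 25.52 tcp [517.1 161.5 209.7] [-179.9  -42.7  178.5] F [-0.7  0.  -3.8] gap 20.4 j [  7.7  39.7  56.9   7.6 125.5 -78.8]
shift(tool) [58.   2.1 80.3] turn [-0. -0. -0.]
lip [539.9 160.7  73.7]
scene ball0 [([610.0, 198.0, 26.0], 0.62)]
scene scoop_lip [([324.0, 230.0, -2.0], 0.86), ([271.0, -414.0, -5.0], 0.8), ([714.0, -209.0, -1.0], 0.77), ([220.0, -240.0, 0.0], 0.75), ([537.0, 160.0, 68.0], 0.59)]
scene caddy [([547.0, 174.0, 0.0], 0.56), ([613.0, 199.0, 28.0], 0.19)]
top ball0 [([611.0, 157.0, 30.0], 0.7), ([613.0, 201.0, 22.0], 0.6), ([510.0, 128.0, 22.0], 0.52)]
```

Call:
apply_moves --pt "-4 0 -6 0 0.05 0" --pt "-4 0 -6 0 0.05 0" --pt "0 0 0 0 0 0" --pt "0 0 0 0 0 0" --pt "0 0 0 0 0 0"

```text
time: 26.45
tool_pos: [530.4, 162.0, 218.6]
tcp_rot: [180.0, -48.0, 178.7]
ft_force: [-0.5, -0.3, -3.9]
finger_gap: 20.2
grip_force: 109.2
```

```bash
python3 -c "
from h import *
togo((420,166,190),(180,-42,178.6))
s=sense();R=Rn.from_euler('xyz',s['tcp_rot'],degrees=True);print('lip',s['tool_pos']+R.apply([-109,0,84.5]))
eyes.snapshot('scene')
find('scene',['ball0'])
eyes.snapshot('top');find('top',['ball0'])
"
```

```text
t 26.45 tcp [530.4 162.  218.6] [180.  -48.  178.7] F [-0.5 -0.3 -3.9] gap 20.2 j [  7.4  46.7  48.2   8.8 132.4 -78.2]
shift(tool) [ 52.7   1.4 101.2] turn [-0.  -0.1  0. ]
lip [540.5 161.8  81. ]
scene ball0 [([611.0, 199.0, 26.0], 0.58), ([489.0, 178.0, 25.0], 0.49)]
top ball0 [([614.0, 159.0, 26.0], 0.51), ([491.0, 129.0, 26.0], 0.47)]
```

Call:
apply_moves --pt "15 0 -13 0 0 0" --pt "20 0 -18 0 0 0" --pt "15 0 -13 0 0 0" --pt "0 0 0 0 -0.16 0" --pt "0 0 0 0 -0.16 0"

```text
time: 27.28
tool_pos: [530.5, 161.7, 284.3]
tcp_rot: [180.0, -29.5, 178.6]
ft_force: [1.1, 0.4, -1.9]
finger_gap: 20.5
grip_force: 109.1
```

Call:
apply_moves --pt "0 0 0 0 -0.17 0" --pt "0 0 0 0 -0.17 0" --pt "0 0 0 0 -0.17 0" --pt "0 0 0 0 0 0" --pt "0 0 0 0 0 0"

```text
time: 27.9
tool_pos: [529.9, 161.9, 285.3]
tcp_rot: [180.0, -0.7, 178.6]
ft_force: [0.7, -0.4, -3.9]
finger_gap: 20.7
grip_force: 108.8
```

```bash
python3 -c "
from h import *
togo((437.8,-56.1,150),(180,0,178.6))
eyes.snapshot('scene')
find('scene',['ball0','scoop_lip'])
"
```

```text
t 27.9 tcp [529.9 161.9 285.3] [180.   -0.7 178.6] F [ 0.7 -0.4 -3.9] gap 20.7 j [ 11.6   0.   87.4   0.2  93.2 -77. ]
shift(tool) [  85.3 -220.2  136.2] turn [ 0. -0.  0.]
scene ball0 [([612.0, 197.0, 29.0], 0.53), ([486.0, 175.0, 25.0], 0.52)]
scene scoop_lip [([220.0, -239.0, -3.0], 0.84), ([716.0, -212.0, 0.0], 0.83), ([638.0, 160.0, 197.0], 0.78), ([272.0, -413.0, -5.0], 0.76), ([518.0, -288.0, 2.0], 0.71), ([325.0, 228.0, -4.0], 0.69)]
```

Call:
apply_moves --pt "14 -36 0 0 -0.012 0" --pt "17 -46 0 0 0 0" --pt "19 -50 20 0 0 0" --pt "19 -50 40 0 0 0" --pt "16 -38 40 0 0 0"

```text
time: 28.68
tool_pos: [441.4, -55.0, 186.4]
tcp_rot: [180.0, 0.1, 178.6]
ft_force: [-0.2, -0.9, -3.4]
finger_gap: 20.3
grip_force: 109.2
```

Call:
apply_moves --pt "0 0 40 0 0 0" --pt "0 0 30 0 0 0" --pt "0 0 20 0 0 0" --pt "0 0 5 0 0 0" --pt "0 0 0 0 0 0"

```text
time: 29.3
tool_pos: [441.7, -53.1, 92.0]
tcp_rot: [180.0, 0.1, 178.6]
ft_force: [-0.5, -1.0, -4.1]
finger_gap: 20.7
grip_force: 109.4
```

```bash
python3 -c "
from h import *
togo((437.8,-56.1,84.7),(180,0,178.6))
eyes.snapshot('scene')
find('scene',['scoop_lip','scoop_grip'])
"
```

```text
t 29.3 tcp [441.7 -53.1  92. ] [180.    0.1 178.6] F [-0.5 -1.  -4.1] gap 20.7 j [ -13.5  -10.6  118.     0.    72.6 -102.1]
shift(tool) [ 3.9 -3.1  7.3] turn [0. 0. 0.]
scene scoop_lip [([220.0, -239.0, -2.0], 0.96), ([551.0, -55.0, 5.0], 0.91), ([716.0, -210.0, -2.0], 0.86), ([271.0, -419.0, -3.0], 0.8), ([491.0, -52.0, 8.0], 0.54)]
scene scoop_grip [([214.0, 224.0, 104.0], 0.87), ([441.0, -51.0, 111.0], 0.82), ([318.0, -282.0, 106.0], 0.81), ([236.0, -519.0, 104.0], 0.8)]
```

Lower until contact, then release.

Call:
apply_moves --pt "2 -1.5 2 0 0 0" --pt "2 -1.5 2 0 0 0" --pt "0 0 1.5 0 0 0" --pt "0 0 1.5 0 0 0" --pt "0 0 0 0 0 0"

```text
time: 30.08
tool_pos: [437.3, -55.8, 84.8]
tcp_rot: [-180.0, 0.1, 178.6]
ft_force: [-0.3, -0.2, -1.9]
finger_gap: 20.7
grip_force: 109.5
```

Call:
apply_moves --pt "0 0 1 0 0 0" --pt "0 0 0 0 0 0" --pt "0 0 0 0 0 0" --pt "0 0 0 0 0 0" --pt "0 0 0 0 0 0"

```text
time: 30.7
tool_pos: [437.6, -55.9, 84.7]
tcp_rot: [-180.0, 0.2, 178.6]
ft_force: [-5.0, 0.3, 6.8]
finger_gap: 20.4
grip_force: 111.1
```

Call:
apply_moves --pt "0 0 0 0 0 0" --pt "0 0 0 0 0 0" --pt "0 0 0 0 0 0" --pt "0 0 -8 0 0 0" --pt "0 0 -32 0 0 0" --fingers 60

```text
time: 31.32
tool_pos: [435.5, -55.4, 122.6]
tcp_rot: [179.9, -0.1, 178.6]
ft_force: [0.4, -0.7, 0.1]
finger_gap: 60.3
grip_force: 0.0
```

Call:
apply_moves --pt "0 0 -50 0 0 0" --pt "0 0 -50 0 0 0" --pt "-8 32 -20 0 0 0" --pt "-12 50 0 0 0 0" --pt "-13 53 0 0 0 0"

```text
time: 31.95
tool_pos: [473.8, 79.5, 245.2]
tcp_rot: [180.0, 0.2, 178.6]
ft_force: [1.1, 0.3, -0.4]
finger_gap: 60.1
grip_force: 0.0
```

Call:
apply_moves --pt "-13 53 0 0 0 0" --pt "-13 53 0 0 0 0" --pt "-13 53 0 0 0 0" --pt "-13 53 0 0 0 0" --pt "-12 45 0 0 0 0"

```text
time: 32.58
tool_pos: [543.4, 335.9, 244.4]
tcp_rot: [180.0, 0.1, 178.7]
ft_force: [0.5, -0.9, 0.5]
finger_gap: 60.3
grip_force: 0.0
```

Call:
apply_moves --pt "-8 25 0 0 0 0" --pt "0 0 0 0 0 0" --pt "0 0 0 0 0 0" --pt "0 0 0 0 0 0" --pt "0 0 0 0 0 0"

```text
time: 33.2
tool_pos: [551.9, 357.8, 244.4]
tcp_rot: [180.0, 0.1, 178.6]
ft_force: [-0.7, 1.0, 0.3]
finger_gap: 60.1
grip_force: 0.0
```

```bash
python3 -c "
from h import *
togo((553,359,166),(180,0,178.6))
p,d=eyes.snapshot('wrist');find('wrist',['tray_bar','caddy','ball0'])
eyes.snapshot('scene');find('scene',['tray_bar','ball0','scoop','scoop_grip','spray','jug','brush'])
p,d=eyes.snapshot('top');find('top',['tray_bar','ball0','scoop']);cv2.imwrite('pics/t8.png',p[:,:,::-1])
"
```

```text
t 33.2 tcp [551.9 357.8 244.4] [180.    0.1 178.6] F [-0.7  1.   0.3] gap 60.1 j [ 28.5  16.   74.2  -0.1  89.7 -60.1]
shift(tool) [-0.9  1.2 78.4] turn [ 0.  0. -0.]
wrist tray_bar [([554.0, 358.0, 188.0], 0.56)]
wrist caddy [([548.0, 177.0, 3.0], 0.97)]
wrist ball0 [([613.0, 154.0, 30.0], 0.91), ([488.0, 180.0, 27.0], 0.85), ([490.0, 132.0, 24.0], 0.71), ([614.0, 203.0, 26.0], 0.59)]
scene tray_bar [([553.0, 358.0, 182.0], 0.85)]
scene ball0 [([489.0, 178.0, 26.0], 0.63), ([612.0, 198.0, 28.0], 0.61)]
scene scoop [([248.0, -480.0, 2.0], 0.9), ([485.0, -55.0, -2.0], 0.88), ([259.0, 227.0, 3.0], 0.81), ([770.0, -188.0, -4.0], 0.72), ([276.0, -269.0, 1.0], 0.59)]
scene scoop_grip [([816.0, -169.0, 103.0], 0.88), ([440.0, -56.0, 104.0], 0.82), ([213.0, 224.0, 106.0], 0.77), ([239.0, -518.0, 108.0], 0.77), ([320.0, -279.0, 109.0], 0.56)]
scene spray [([760.0, -1.0, 2.0], 0.67), ([432.0, -539.0, 0.0], 0.25), ([587.0, -496.0, 1.0], 0.15)]
scene jug [([430.0, -543.0, 1.0], 0.91)]
scene brush [([590.0, -493.0, 1.0], 0.86)]
top tray_bar [([550.0, 359.0, 187.0], 0.75)]
top ball0 [([610.0, 160.0, 25.0], 0.61), ([487.0, 180.0, 27.0], 0.59), ([613.0, 199.0, 23.0], 0.56), ([494.0, 128.0, 25.0], 0.55)]
top scoop [([259.0, 226.0, -3.0], 0.98), ([247.0, -483.0, -6.0], 0.97), ([775.0, -186.0, 2.0], 0.78), ([270.0, -263.0, -2.0], 0.75), ([481.0, -55.0, 1.0], 0.57), ([480.0, -59.0, 22.0], 0.29)]
```

View pics/t8.png

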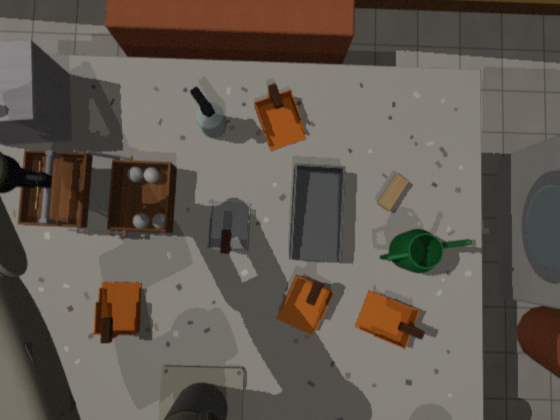

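The top view shows four balls in the box (136–159, 174–220), an empty drainer and the scoop flat at (230,227). Next I close the tray.

Call:
apply_moves --pt "-1 1 20 0 0 0" --pt "0 0 20 0 0 0" --pt "0 0 20 0 0 0" --pt "0 0 18 0 0 0" --pt "0 0 0 0 0 0"

```text
time: 34.62
tool_pos: [551.6, 358.8, 162.9]
tcp_rot: [-179.9, -0.1, 178.6]
ft_force: [-0.1, -0.6, 0.4]
finger_gap: 60.2
grip_force: 0.0
```

Call:
apply_moves --pt "0 0 0 0 0 0" --pt "0 0 0 0 0 0" --pt "0 0 0 0 0 0" --pt "0 0 0 0 0 0" --pt "0 0 0 0 0 0" --fingers 0 --grip_force 60

```text
time: 35.25
tool_pos: [553.7, 359.5, 167.4]
tcp_rot: [180.0, 0.2, 178.6]
ft_force: [-0.1, -3.0, 5.6]
finger_gap: 14.0
grip_force: 58.8
```

Call:
apply_moves --pt "0 -10.5 -11 0 0 0" --pt "0 -12 -9.5 0 0 0" --pt "0 -13 -8 0 0 0" --pt "0 -14 -6 0 0 0" --pt "0 -15 -4 0 0 0"

```text
time: 35.88
tool_pos: [552.3, 295.3, 205.1]
tcp_rot: [179.9, 0.3, 178.7]
ft_force: [5.8, 0.8, -5.4]
finger_gap: 14.4
grip_force: 58.5
```

```bash
python3 -c "
from h import *
togo((553,293,204),(180,0,178.6))
"
```

```text
t 35.88 tcp [552.3 295.3 205.1] [179.9   0.3 178.7] F [ 5.8  0.8 -5.4] gap 14.4 j [ 23.5  12.   83.   -0.   84.8 -65.2]
shift(tool) [-0.7 -2.2  1.1] turn [0. 0. 0.]
```

Call:
apply_moves --pt "0 -15.5 -1.5 0 0 0" --pt "0 -15.5 0.5 0 0 0" --pt "0 -15 2.7 0 0 0" --pt "0 -14.6 4.7 0 0 0" --pt "0 -13.8 6.7 0 0 0"

```text
time: 36.5
tool_pos: [551.3, 220.4, 192.4]
tcp_rot: [179.9, 0.4, 178.6]
ft_force: [8.5, 1.8, -2.9]
finger_gap: 13.9
grip_force: 58.7
```

Call:
apply_moves --pt "0 -12.7 8.6 0 0 0" --pt "0 -11.4 10.3 0 0 0" --pt "0 -9.9 11.8 0 0 0" --pt "0 -8.1 13 0 0 0" --pt "0 -6.2 14 0 0 0"

```text
time: 37.12
tool_pos: [550.6, 171.7, 134.4]
tcp_rot: [180.0, 0.4, 178.6]
ft_force: [8.1, 0.9, -2.3]
finger_gap: 14.2
grip_force: 59.0
```

Call:
apply_moves --pt "0 -0.5 2 0 0 0" --pt "0 0 2 0 0 0" --pt "0 0 0 0 0 0" --pt "0 0 0 0 0 0" --pt "0 0 0 0 0 0"

```text
time: 37.75
tool_pos: [551.0, 171.9, 133.8]
tcp_rot: [180.0, 0.5, 178.6]
ft_force: [-3.4, -4.5, 19.0]
finger_gap: 13.8
grip_force: 61.1
```

```bash
python3 -c "
from h import *
togo((550.8,171,133),(180,0,178.6))
eyes.snapshot('scene');find('scene',['tray_bar'])
"
```

```text
t 37.75 tcp [551.  171.9 133.8] [180.    0.5 178.6] F [-3.4 -4.5 19. ] gap 13.8 j [ 12.3   7.3  95.8  -0.1  76.4 -76.3]
shift(tool) [ 0.2 -0.9  0.8] turn [0. 0. 0.]
scene tray_bar [([549.0, 170.0, 152.0], 0.87)]
```

Tray at its stop. I release it and retreat.

Call:
apply_moves --pt "0 0 0 0 0 0" --pt "0 0 0 0 0 0" --pt "0 0 0 0 0 0" --pt "0 0 -8 0 0 0" --pt "0 0 -30 0 0 0" --fingers 60

```text
time: 38.48
tool_pos: [546.9, 171.6, 166.0]
tcp_rot: [-179.9, -0.1, 178.6]
ft_force: [1.0, -0.1, 0.2]
finger_gap: 59.6
grip_force: 0.0
```

Call:
apply_moves --pt "0 0 -40 0 0 0" --pt "0 0 -40 0 0 0" --pt "20 30 0 0 0 0" --pt "20 40 0 0 0 0" --pt "20 40 0 0 0 0"

```text
time: 39.1
tool_pos: [490.5, 284.3, 248.2]
tcp_rot: [180.0, 0.2, 178.6]
ft_force: [1.0, -0.1, -0.4]
finger_gap: 60.0
grip_force: 0.0
```

Call:
apply_moves --pt "20 40 0 0 0 0" --pt "20 30 0 0 0 0" --pt "0 0 0 0 0 0" --pt "0 0 0 0 0 0" --pt "0 0 0 0 0 0"

```text
time: 39.72
tool_pos: [453.3, 353.4, 247.6]
tcp_rot: [-180.0, 0.1, 178.6]
ft_force: [-0.3, 0.2, 0.3]
finger_gap: 60.5
grip_force: 0.0
```

```bash
python3 -c "
from h import *
togo((550.8,171,133),(180,0,178.6))
for c in ('top','scene'):
    eyes.snapshot(c);find(c,['tray_bar','caddy','scoop','scoop_grip','spray','jug','brush'])
"
```

```text
t 39.73 tcp [453.3 353.4 247.6] [-180.     0.1  178.6] F [-0.3  0.2  0.3] gap 60.5 j [ 32.9   3.1  88.2  -0.1  88.6 -55.7]
shift(tool) [-101.8 -179.9  114.8] turn [-0.  0. -0.]
top tray_bar [([551.0, 171.0, 152.0], 0.78), ([481.0, -53.0, -1.0], 0.65)]
top caddy [([547.0, 173.0, 0.0], 0.65)]
top scoop [([482.0, -56.0, 5.0], 0.95), ([259.0, 228.0, -1.0], 0.92), ([776.0, -185.0, 1.0], 0.91), ([279.0, -262.0, 1.0], 0.9), ([250.0, -483.0, -7.0], 0.71)]
top scoop_grip [([434.0, -54.0, 106.0], 0.86), ([228.0, -524.0, 104.0], 0.81), ([215.0, 224.0, 103.0], 0.68), ([814.0, -166.0, 101.0], 0.64), ([319.0, -283.0, 106.0], 0.57)]
top spray [([757.0, -4.0, -3.0], 0.83)]
top jug [([430.0, -545.0, 1.0], 0.94), ([548.0, -61.0, -1.0], 0.49)]
top brush [([585.0, -497.0, 2.0], 0.92)]
scene tray_bar [([549.0, 170.0, 149.0], 0.61)]
scene caddy [([546.0, 170.0, 1.0], 0.9)]
scene scoop [([773.0, -189.0, -1.0], 0.8), ([276.0, -268.0, 4.0], 0.77), ([485.0, -57.0, -2.0], 0.61), ([246.0, -484.0, 3.0], 0.55)]
scene scoop_grip [([441.0, -56.0, 100.0], 0.94), ([815.0, -171.0, 106.0], 0.93), ([234.0, -521.0, 103.0], 0.85), ([215.0, 222.0, 105.0], 0.84), ([318.0, -278.0, 104.0], 0.8), ([545.0, -55.0, -4.0], 0.49)]
scene spray [([759.0, 0.0, 2.0], 0.97)]
scene jug [([433.0, -540.0, 3.0], 0.89)]
scene brush [([584.0, -495.0, 3.0], 0.65)]
```

```bash
python3 -c "
from bench import job
print(job.hand_in())"
```

```text
the job is handed in; nothing more can be done
None
```

The job is handed in at about 40 s of the 72 s: all four balls are in the box, the scoop stands flat on the bench where it started, the tray is closed, and the spray bottle, jug and nail brush have not moved.

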